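Stage the print carrier, then hold the curing cabinet's sprung door wide for loading

TASK

I am about to load the light-curing cabinet and its door springs back, so I need your hand on it while I load. First push the metal carrier with the printed model back and to the left on its loading rest until it is home, flat against both the rear and the left stop bar. Then squeeze the side catch beside the door (the door springs ajar on its safety catch), squeeze the safety catch on the door, and swing the door past its stiff detent until it is wide open, close to a right angle; finish with your fingers still on the door, holding it there, with the carrier left home against its stops and the things standing about left alone.

Things in the scene. Friction and masses are not known exactly. Their poses are not given: they have to be found in the camera images.
- carrier: loose aluminium plate 90 (x) x 80 (y) x 16 mm, 0.2 to 0.4 kg, carrying a beige horseshoe of printed teeth up to 32 mm (solid over the middle 50 x 54 mm); two dark fork slots in its front face. Origin: centre of its underside; x from front to rear face, y to its left. Lies on the loading rest; slides easily when pushed (about 1 N); too wide to grip across the plate.
- loading_rest: fixed aluminium plate 160 (x) x 150 (y) x 4 mm on the worktop, left in front of the cabinet. Origin: centre of its underside; x to its rear, y to its left. Two aluminium stop bars, 10 mm thick, reach 14 mm above the plate: the rear one has its face at x = 53 mm from y = -50 to 50, the left one its face at y = 53 from x = -35 to 40. Carrier home: its origin at (8, 13, 4) mm here, axes parallel, flat against both bars.
- cabinet: fixed white light-curing cabinet, 150 (x) x 260 (y) x 170 mm high. Origin: centre of its underside; x to its rear, y to its left. Front face at x = -75 mm; control column at y = 48 to 130; right of it the door. A plunger block of the door's detent stands on the roof above the hinge, up to 187 mm.
- side_grip (a point): squeeze point of the side catch, fixed, 45 mm before the control column; cabinet axes. Two upright paddles 14 (x) x 8 (y) mm, tops 165 mm over the worktop: black one fixed, outer face 16 mm left (+y); orange one slides left, outer face 26 mm right at rest, 16 when squeezed home. Point 142 mm over the worktop; steelwork below 100 mm. Jaws closing along y, centred here, squeeze it home.
- door_grip (a point): squeeze point of the safety catch, turns with the door: y from hinge to free edge, x into the cabinet when shut. Two upright paddles like the side catch's, 40 mm off the door's face: black one fixed, outer face 16 mm at -y; orange one slides to -y, outer face 26 mm at +y at rest, 16 squeezed home. Point 142 mm over the worktop, at (-45, 113) mm from the hinge axis; steelwork below 118 mm.
- door_hinge (a point): point on the door's vertical hinge axis at its right edge, 142 mm over the worktop; turns with the door, axes as door_grip. The door is a grey frame with an orange see-through pane, 155 wide, about 125 high, 10 mm thick, 0.3 kg; its free edge is 163 mm from the axis.
- door (a joint): opening in rad: 0 shut; grows as the free edge swings to the robot, then to its right (anticlockwise from above); stop at 1.60. A spring (0.15 Nm/rad) draws it to 0.13 from either side: freed by the side catch it springs ajar to the safety catch at 0.1; let go, it falls back. Detent from 0.6 to 1.1 rad: up to 0.45 Nm more, 4 N at the grip. Let go past it, it falls back to 1.1 or less.
- side_catch (a joint): travel of the side catch's orange paddle in m: 0 at rest, 0.010 squeezed home; frees the door beyond about 0.006. Springs back: 3 N at rest, 7.5 N home. May be let go as soon as the door is ajar.
- safety_catch (a joint): travel of the safety catch's orange paddle in m: 0 at rest, 0.010 squeezed home; frees the door beyond about 0.006, springs as the side catch. Keep it squeezed until the door is past 0.25 rad. While the side catch still holds the door, squeezing it frees nothing.
- tape_1: loose roll of masking tape, 96 mm across, 25 mm high, on the right of the worktop; leave alone. Origin: centre of its underside.
- bottle_1: loose brown dropper bottle, 33 mm across, 102 mm high, right; leave alone. Origin: centre of its underside.
- bottle_2: loose small bottle with a tan cap, 31 mm across, 79 mm high, right; leave alone. Origin: centre of its underside.
- green_bottle: loose green bottle with a white cap, 36 mm across, 90 mm high, behind the loading rest; leave alone. Origin: centre of its underside.
- blower_bulb: loose black rubber blower with a red nozzle, 49 mm across, 121 mm high, behind the loading rest on the left; leave alone. Origin: centre of its underside.
Not all that is in view belongs to the job. Leave any blue or yellow look-alike of the carrier alone.

How it is judged:
By the outcome, as a careful person would: the job done as asked, in the order asked, and still so for the second after the job is handed in, while the arm keeps its last pose, push and grip.
It also fails if it takes over 72 s, if anything falls off the work surface, if the arm or the gripper's body presses on something with over 40 N, if the wrist force passes 120 N, or if a joint passes its speed limit or range.

ROBOT

A 6-joint arm with a two-finger parallel gripper is mounted at the origin on a cart in front of the work surface, level with it; the furniture and walls round the work are solid. World frame = base frame: x ahead of the robot, y to its left, z up, the work surface at z = 0. Lengths are in m, angles in rad, forces in N, time in s.
With the tool pointing down it reaches from about 0.35 to 0.975 m from the base axis. Payload 4.9 kg.
Tool frame: the origin (TCP) lies between the finger pads; the fingertips stand 14 mm ahead of it and the grasp point (between the pads) lies 5 mm behind it (manip.tcp_to_tips is the distance from the TCP to the fingertips, in m); z points along the fingers, y is the line along which they close (so a half turn about z gives the same grasp; the last joint's range is limited). The gripper opens to 85 mm and grips with 20 to 120 N. Pads are 22 mm wide; open, the fingers measure 114 mm over their backs; the gripper's body (76 mm by 85 mm) begins 54 mm behind the grasp point. The pads swing forward as they close: fully open they stand 13 mm farther back than shut.
Start: joints at [-1.413, 0.053, 1.613, -0, 1.476, -0.119], TCP at [0.171, -0.601, 0.245] pointing down, gripper open.
Joint ranges: [-3.01, 3.01], [-1.01, 2.22], [0.06, 2.58], [-1.02, 4.17], [0.09, 2.62], [-3.14, 3.14]. Speed limits (rad/s): [2.57, 2.57, 3.14, 3.14, 3.14, 3.14].

INTERFACE

Orientations are given as a unit quaternion [w, x, y, z].
In Python, from plant import manip gives the robot as it stands.
- The arm moves only by the tool servo_tool, never from a script. Its argument "moves" is a list that holds one entry, the list of rows, each a list of 7 numbers: the shift along the tool's x, y, z in mm, then the turn, a rotation vector about the tool's x, y, z in degrees, then the finger opening in mm, from 0 to 85.4. In form: [[[x, y, z, ax, ay, az, fingers], ...]]. A call has 1 to 12 rows; each row shifts and turns the commanded pose from where the row before left it, along the tool's axes as they then stand; what a row does not reach is not made up. A row lasts 1/8 s, in which the tool goes at most 62.5 mm and 10.7 degrees, less where a joint would pass 70% of its speed; a pose out of reach is approached as far as the arm can. A call with a gripper value outside its range is refused whole. The fingers move at their own pace and stop on an object; the grip force is fixed at half the most. Time passes only in rows, so rows that do not move let the fingers close. It gives the time, the measured TCP pose, the force, the opening and the grip force at its end, in the units of the state.
- manip.state(): the state, without advancing time (a new reading comes with each control period).
- manip.grab_frame(name): name is "side" or "top"; returns a dict with "image" (384x512x3 uint8, blue, green, red), "mtx" (3x3 intrinsics, pixels), "eye" and "rotation" of the camera in the world. Camera axes: x right, y down, z forward; pixel columns grow to the right and rows downward; lengths in m; the calibration is good to about 2 mm. A picture is of the moment at which its call begins. There is no depth.
- manip.job_done(): hands the job in; it is judged then, once.
The state is a dict: "time": time; "joint_pos": joint angles; "joint_vel": joint speeds; "joint_efforts": joint torques, N m; "tool_pos": TCP position; "tool_rot": TCP orientation; "contact_force": force on the tool from outside, world axes, zero at the start; "ft_torque": the same for the moment, N m; "gripper_width": opening from 0.0 (shut) to 1.0 (fully open); "grasp_force": force on a finger pad.
Only numpy, scipy, OpenCV 4.12 (cv2) and the standard library are available. Lean on these libraries where they do the work, as an engineer would, in place of code of your own. Each camera call takes 0.05 s, during which the arm holds its last target. There are 200 camera calls.

## Working session

There is one attempt and no reset: what is moved stays moved. The work goes in short steps, Python scripts to look and compute and a tool call to move; the robot and the scene stay as the last step left them, time stands still between calls to the robot, and variables do not carry over. Pictures are saved under pics/ and viewed, at most 10 in all, crops included, and the job is handed in when it is done.

Besides the shell and the picture viewer there is one more tool, called as name([rows], argument=value, ...), one row to a line, values as JSON. servo_tool: Moves the arm, as the interface text tells. Its arguments: {"type":"object","properties":{"moves":{"type":"array"}},"required":["moves"]}

```bash
mkdir -p pics; ls
cat > h.py <<'E'
import numpy as np, cv2
from plant import manip
def grab(n,f):
    d=manip.grab_frame(n); cv2.imwrite(f,d["image"]); np.savez(n+".npz",mtx=d["mtx"],eye=d["eye"],rot=d["rotation"]); return d
def cam(n): 
    z=np.load(n+".npz"); return z["mtx"],z["eye"],z["rot"]
def ray(n,u,v,z):
    K,e,R=cam(n); d=R@np.linalg.solve(K,[u,v,1]); return e+d*(z-e[2])/d[2]
def proj(n,p):
    K,e,R=cam(n); q=K@(R.T@(np.asarray(p)-e)); return q[:2]/q[2]
E
python3 - <<'E'
from h import *
for n in("side","top"):
    d=grab(n,f"pics/{n}0.png"); print(n,d["mtx"],d["eye"],d["rotation"])
print(manip.state())
E
```

```text
pics
side [[401.0329218    0.         259.39711201]
 [  0.         401.0329218  186.12444401]
 [  0.           0.           1.        ]] [0.04679066 0.96863235 0.66926752] [ 0.11589326 -0.20325455  0.83162324 -0.50364584]
top [[363.84320365   0.         259.48271865]
 [  0.         363.84320365 195.70651835]
 [  0.           0.           1.        ]] [ 0.39509329 -0.01717879  1.28623561] [-0.04144973  0.70615426 -0.70562691  0.04145787]
{'time': 0.1, 'joint_pos': array([-1.41302638e+00,  5.33033465e-02,  1.61418417e+00, -5.42017765e-06,
        1.47598069e+00, -1.18993627e-01]), 'joint_vel': array([ 1.70426975e-03, -2.58394610e-04, -2.66872968e-03, -2.59698404e-04,
        6.74435993e-04,  2.01759156e-05]), 'joint_efforts': array([ 6.47475772e-04, -3.94903100e+01, -3.71365786e+01, -1.44119854e-04,
        3.88187109e-03, -1.29580391e-05]), 'tool_pos': array([ 0.17069414, -0.60067355,  0.24416176]), 'tool_rot': array([-9.37549073e-04,  9.90440039e-01,  1.37940751e-01, -2.08778127e-05]), 'contact_force': array([ 0.5040376 , -0.4824515 , -1.31495479]), 'ft_torque': array([-0.01447831, -0.04147462,  0.00946646]), 'grasp_force': 0.0, 'gripper_width': 0.9994551962184138}
```

```bash
cat >> h.py <<'E'
from scipy.spatial.transform import Rotation as Ro
def cam(n): 
    z=np.load(n+".npz"); return z["mtx"],z["eye"],Ro.from_quat(np.roll(z["rot"],-1)).as_matrix()
E
python3 - <<'E'
import cv2
from h import *
print(ray("top",259,195,0),ray("side",259,186,0))
for n in("side","top"):
    i=cv2.imread(f"pics/{n}0.png"); cv2.imwrite(f"pics/{n}0b.png",cv2.resize(i,(768,576),interpolation=cv2.INTER_CUBIC))
E
```

```text
[ 0.54921743 -0.01541649  0.        ] [ 0.61958268 -0.1674064   0.        ]
```

View pics/top0b.png

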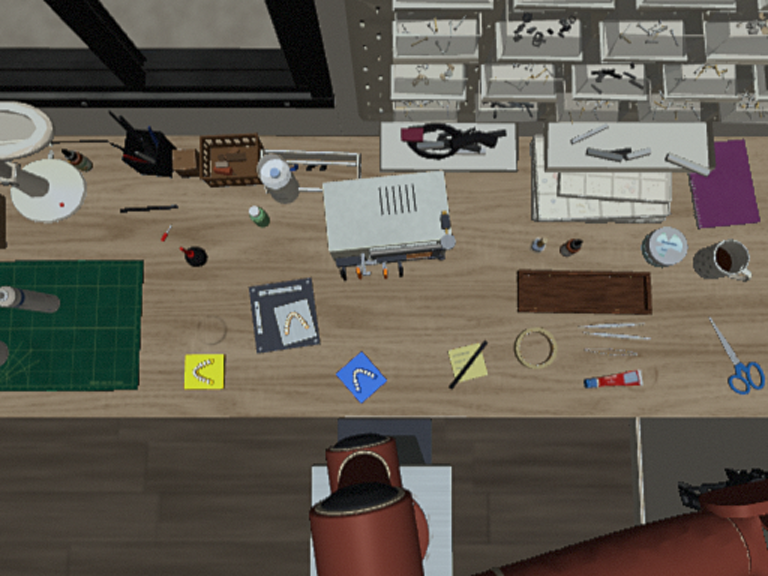

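View pics/side0b.png

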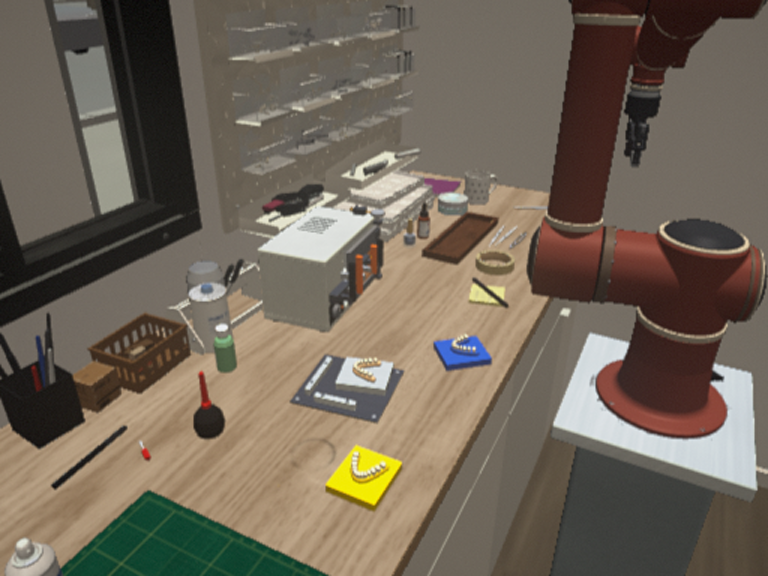

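The top view (768 px wide) shows three horseshoe plates: silver at (297,322) on the dark rest, yellow at (205,371) and blue at (362,377). The silver one fits the description: aluminium, beige teeth, on the loading rest. The cabinet roof is at (390,210), with paddles at about (342–403,270). I'll confirm with an enlarged crop.

Run:
```python
import cv2,numpy as np
i=cv2.imread("pics/top0.png"); 
a=cv2.resize(i[180:240,160:220],(400,400),interpolation=cv2.INTER_CUBIC)   # scale 6.667
b=cv2.resize(i[110:190,210:310],(400,320),interpolation=cv2.INTER_CUBIC)  # scale 4
s=cv2.imread("pics/side0.png"); c=cv2.resize(s[130:225,165:265],(400,380),interpolation=cv2.INTER_CUBIC)[:280]
o=np.zeros((600,800,3),np.uint8); o[:400,:400]=a; o[:320,400:]=b; o[320:,400:]=c
cv2.imwrite("pics/crop1.png",o)
```

```text
(no output)
```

View pics/crop1.png

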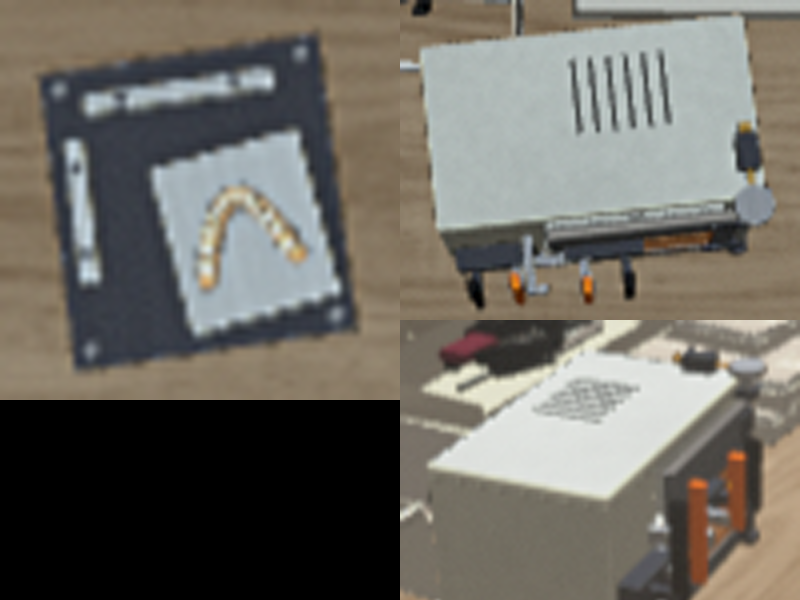

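The crop confirms it: a silver plate with beige teeth sits skewed on the dark rest, away from both stop bars. The side catch paddles are black (478,290) and orange (517,287). The door catch paddles are orange (587,287) and black (629,278).

```bash
cat >> h.py <<'E'
def fit(P,Q):  # 2D rigid: world Q = c + R(th) P
    P=np.array(P,float);Q=np.array(Q,float);p=P-P.mean(0);q=Q-Q.mean(0)
    th=np.arctan2((p[:,0]*q[:,1]-p[:,1]*q[:,0]).sum(),(p*q).sum());c,s=np.cos(th),np.sin(th);R=np.array([[c,-s],[s,c]])
    t=Q.mean(0)-R@P.mean(0); return t,th,R,np.linalg.norm(P@R.T+t-Q,axis=1)
E
python3 - <<'E'
from h import *
def A(x,y,z): return ray("top",(x+.5)/6.6667-.5+160,(y+.5)/6.6667-.5+180,z)[:2]
def B(x,y,z): return ray("top",(x-400+.5)/4-.5+210,(y+.5)/4-.5+110,z)[:2]
r=[A(*p,.004) for p in[(40,75),(318,35),(357,328),(77,370)]]
t,th,R,e=fit([(.08,.075),(.08,-.075),(-.08,-.075),(-.08,.075)],r); print("rest",t,np.degrees(th),e)
c=[A(*p,.02) for p in[(150,170),(300,130),(342,295),(195,335)]]
tc,thc,Rc,e=fit([(.045,.04),(.045,-.04),(-.045,-.04),(-.045,.04)],c); print("carrier",tc,np.degrees(thc),e, "in rest",R.T@(tc-t))
print("home",t+R@[.008,.013])
k=[B(*p,.17) for p in[(420,47),(742,15),(437,232)]]
tk,thk,Rk,e=fit([(.075,.13),(.075,-.13),(-.075,.13)],k); print("cab",tk,np.degrees(thk),e)
for n,p in dict(sb=(478,278),so=(517,275),do=(587,277),db=(629,265)).items():
    w=B(*p,.165); print(n,w,"cab",Rk.T@(w-tk))
print("hinge knob cab",Rk.T@(B(755,203,.187)-tk))
E
```

```text
rest [0.4962012  0.23083077] 8.560533479664734 [0.00076165 0.00140058 0.00121354 0.00137577]
carrier [0.47861009 0.20189429] 15.582103858401632 [0.0007598  0.00055692 0.00033337 0.00086982] in rest [-0.02170245 -0.0259956 ]
home [0.50217697 0.24487678]
cab [ 0.70237694 -0.0109038 ] 6.052000156328153 [0.00127219 0.00235073 0.00113011]
sb [0.57925591 0.07760377] cab [-0.11310339  0.10099506]
so [0.58164808 0.04720411] cab [-0.11392962  0.07051263]
do [ 0.58010955 -0.00740705] cab [-0.12121729  0.01636804]
db [ 0.58961991 -0.0401824 ] cab [-0.11521547 -0.01722733]
hinge knob cab [-0.08104932 -0.11795442]
```

servo_tool([
  [[0,0,0,0,0,7.3,0],[21.5,-33.7,0,0,0,0,0],[21.5,-33.7,0,0,0,0,0],[21.5,-33.7,0,0,0,0,0],[21.5,-33.7,0,0,0,0,0],[21.5,-33.7,0,0,0,0,0],[21.5,-33.7,0,0,0,0,0],[21.5,-33.7,0,0,0,0,0],[21.5,-33.7,0,0,0,0,0],[21.5,-33.7,0,0,0,0,0],[21.5,-33.7,0,0,0,0,0]],
])

```text
time: 1.48
tool_pos: [0.3334, -0.2346, 0.2448]
tool_rot: [-0.0, 0.997, 0.074, -0.0]
contact_force: [-0.4, -0.1, -0.2]
gripper_width: 0.002
grasp_force: 0.0
```

servo_tool([
  [[21.5,-33.7,0,0,0,0,0],[21.5,-33.7,0,0,0,0,0],[21.5,-33.7,0,0,0,0,0],[21.5,-33.7,0,0,0,0,0],[21.5,-33.7,0,0,0,0,0],[21.5,-33.7,0,0,0,0,0],[21.5,-33.7,0,0,0,0,0],[21.5,-33.7,0,0,0,0,0],[21.5,-33.7,0,0,0,0,0],[21.5,-33.7,0,0,0,0,0],[0,0,0,0,0,0,0]],
])

```text
time: 2.85
tool_pos: [0.4958, 0.1311, 0.2446]
tool_rot: [-0.0, 0.997, 0.076, -0.001]
contact_force: [0.2, -0.5, -0.6]
gripper_width: -0.0
grasp_force: 0.0
```

```bash
cat >> h.py <<'E'
def tool():
    s=manip.state(); R=Ro.from_quat(np.roll(s["tool_rot"],-1)).as_matrix(); return s["tool_pos"],R,s
def to(p,yaw=None):  # mm shift in tool axes and deg about tool z
    t,R,s=tool(); y=np.degrees(np.arctan2(R[1,0],R[0,0]))
    print("t",s["time"],"pos",t.round(4),"yaw",y.round(2),"tilt",R[2,:2].round(4),"shift",(R.T@(np.asarray(p)-t)*1000).round(1),"turn",None if yaw is None else round(y-yaw,2))
E
python3 - <<'E'
from h import *
to([.496,.130,.024],8.56)
E
```

```text
t 2.85 pos [0.4958 0.1311 0.2446] yaw 8.75 tilt [-0.0014 -0.0003] shift [  0.4   1.2 220.6] turn 0.19
```

servo_tool([
  [[0,0,50,0,0,0,0],[0,0,50,0,0,0,0],[0,0,50,0,0,0,0],[0,1,40,0,0,0,0],[0,0,20,0,0,0,0],[0,0,10,0,0,0,0],[0,0,0,0,0,0,0]],
])

```text
time: 3.72
tool_pos: [0.4955, 0.1279, 0.025]
tool_rot: [0.0, 0.997, 0.074, -0.001]
contact_force: [0.0, 0.7, 0.1]
gripper_width: -0.002
grasp_force: 0.0
```

servo_tool([
  [[0,-8,0,0,0,0,0],[0,-6,0,0,0,0,0],[0,-6,0,0,0,0,0],[0,-5,0,0,0,0,0],[0,-5,0,0,0,0,0],[0,-5,0,0,0,0,0],[0,-5,0,0,0,0,0],[0,-5,0,0,0,0,0],[0,-4,0,0,0,0,0],[0,-3,0,0,0,0,0],[0,0,0,0,0,0,0]],
])

```text
time: 5.1
tool_pos: [0.4879, 0.18, 0.0252]
tool_rot: [-0.0, 0.997, 0.075, -0.0]
contact_force: [-0.6, 0.2, 0.5]
gripper_width: 0.007
grasp_force: 0.2
```

Run:
```python
from h import *
p,R,s=tool(); print(p,s["contact_force"]); th=np.radians(8.56);c,sn=np.cos(th),np.sin(th)
print("in rest",np.array([[c,sn],[-sn,c]])@(p[:2]-[.4962,.2308]))
```

```text
[0.4879248  0.18001175 0.0251627 ] [-0.62601766  0.15038679  0.53668513]
in rest [-0.0157426  -0.04899078]
```

Not yet against the bar (about 7 mm left); continue in small steps.

servo_tool([
  [[0,-2,0,0,0,0,0],[0,-2,0,0,0,0,0],[0,-2,0,0,0,0,0],[0,0,0,0,0,0,0]],
])

```text
time: 5.6
tool_pos: [0.4869, 0.1855, 0.0251]
tool_rot: [0.0, 0.997, 0.075, -0.0]
contact_force: [-0.7, -4.0, 0.6]
gripper_width: -0.001
grasp_force: 1.3
```

servo_tool([
  [[0,-1,0,0,0,0,0],[0,-1,0,0,0,0,0],[0,0,0,0,0,0,0]],
])

```text
time: 5.98
tool_pos: [0.4869, 0.1878, 0.0253]
tool_rot: [-0.0, 0.997, 0.075, 0.0]
contact_force: [-0.9, -1.3, 0.9]
gripper_width: 0.002
grasp_force: 1.0
```

servo_tool([
  [[0,-1,0,0,0,0,0],[0,-1,0,0,0,0,0],[0,0,0,0,0,0,0]],
])

```text
time: 6.35
tool_pos: [0.4866, 0.1893, 0.0253]
tool_rot: [0.001, 0.997, 0.075, -0.0]
contact_force: [-1.2, -5.3, 1.6]
gripper_width: -0.002
grasp_force: 2.3
```

Run:
```python
from h import *
grab("top","pics/top1.png"); i=cv2.imread("pics/top1.png")
cv2.imwrite("pics/top1c.png",cv2.resize(i[170:250,150:250],(800,640),interpolation=cv2.INTER_CUBIC)[:600])
print(tool()[0])
```

```text
[0.48659156 0.18926201 0.02526954]
```

View pics/top1c.png

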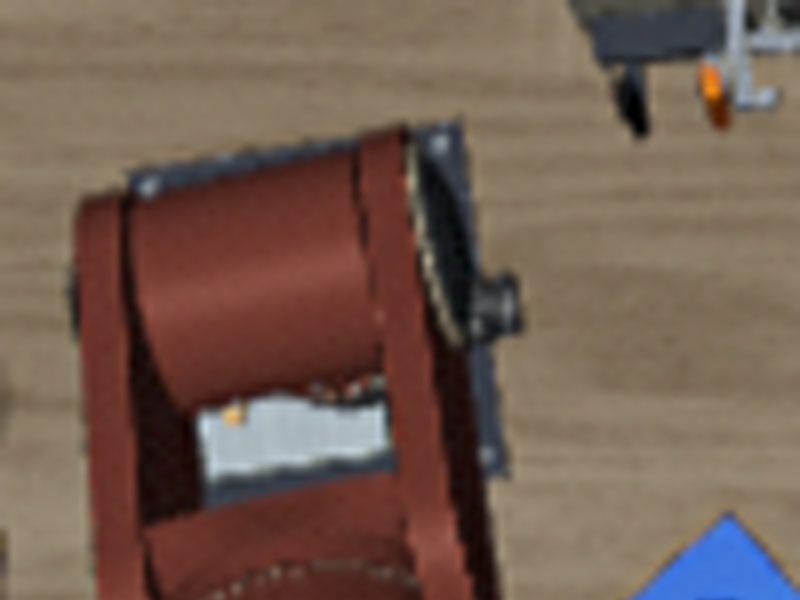

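The arm hides the carrier, but force is rising at the expected position. I'll press slightly more to confirm.

servo_tool([
  [[0,-1,0,0,0,0,0],[0,-1,0,0,0,0,0],[0,0,0,0,0,0,0]],
])

```text
time: 6.78
tool_pos: [0.4865, 0.1896, 0.0253]
tool_rot: [0.002, 0.997, 0.075, -0.0]
contact_force: [-0.6, -11.3, 2.1]
gripper_width: -0.002
grasp_force: 5.6
```

```bash
cat >> h.py <<'E'
def rest(p=None,inv=None):
    th=np.radians(8.56);c,sn=np.cos(th),np.sin(th);A=np.array([[c,-sn],[sn,c]]);t=np.array([.4962,.2308])
    return A.T@(np.asarray(p)[:2]-t) if inv is None else t+A@np.asarray(inv)
E
python3 - <<'E'
from h import *
p=tool()[0]; print(rest(p)); print(rest(inv=(-.105,.013)))
E
```

```text
[-0.01569928 -0.03930063]
[0.39043466 0.22802646]
```

servo_tool([
  [[0,6,0,0,0,0,0],[0,8,0,0,0,0,0],[0,0,-30,0,0,0,0],[0,0,-40,0,0,0,0],[-30,0,0,0,0,0,0],[-30,-22,0,0,0,0,0],[-30,-22,0,0,0,0,0],[0,-24,0,0,0,0,0],[0,0,0,0,0,0,0]],
])

```text
time: 7.9
tool_pos: [0.389, 0.2326, 0.0956]
tool_rot: [-0.001, 0.997, 0.076, 0.0]
contact_force: [0.7, -0.4, -0.7]
gripper_width: 0.001
grasp_force: 0.0
```

Run:
```python
from h import *
p=tool()[0]; print(rest(p)); to([*rest(inv=(-.105,.013)),.024],8.56)
```

```text
[-0.10570588  0.01778161]
t 7.9 pos [0.389  0.2326 0.0956] yaw 8.69 tilt [ 0.0009 -0.001 ] shift [ 0.6  4.9 71.6] turn 0.13
```

servo_tool([
  [[0,5,40,0,0,0.1,0],[0,0,25,0,0,0,0],[0,0,6.5,0,0,0,0],[8,0,0,0,0,0,0],[8,0,0,0,0,0,0],[6,0,0,0,0,0,0],[5,0,0,0,0,0,0],[5,0,0,0,0,0,0],[5,0,0,0,0,0,0],[5,0,0,0,0,0,0],[5,0,0,0,0,0,0],[0,0,0,0,0,0,0]],
])

```text
time: 9.4
tool_pos: [0.4371, 0.2337, 0.024]
tool_rot: [-0.0, 0.997, 0.074, 0.0]
contact_force: [-0.8, -0.4, -0.2]
gripper_width: -0.002
grasp_force: 0.0
```

servo_tool([
  [[3,0,0,0,0,0,0],[2,0,0,0,0,0,0],[2,0,0,0,0,0,0],[0,0,0,0,0,0,0]],
])

```text
time: 9.9
tool_pos: [0.4437, 0.2347, 0.0239]
tool_rot: [-0.0, 0.997, 0.074, 0.0]
contact_force: [-0.2, 0.7, 0.7]
gripper_width: 0.0
grasp_force: 0.0
```

servo_tool([
  [[1,0,0,0,0,0,0],[1,0,0,0,0,0,0],[0,0,0,0,0,0,0]],
])

```text
time: 10.28
tool_pos: [0.4456, 0.2349, 0.0238]
tool_rot: [-0.0, 0.997, 0.074, 0.0]
contact_force: [-0.6, -0.1, -0.3]
gripper_width: -0.001
grasp_force: 0.2
```

Run:
```python
from h import *
p=tool()[0]; print(rest(p))
```

```text
[-0.04945334  0.01162843]
```

servo_tool([
  [[1,0,0,0,0,0,0],[1,0,0,0,0,0,0],[0,0,0,0,0,0,0]],
])

```text
time: 10.65
tool_pos: [0.4462, 0.2349, 0.0233]
tool_rot: [0.0, 0.997, 0.074, -0.002]
contact_force: [-4.6, -0.8, 2.5]
gripper_width: 0.003
grasp_force: 2.6
```

servo_tool([
  [[1,0,0,0,0,0,0],[1,0,0,0,0,0,0],[0,0,0,0,0,0,0]],
])

```text
time: 11.02
tool_pos: [0.4463, 0.235, 0.0227]
tool_rot: [0.001, 0.997, 0.074, -0.004]
contact_force: [-9.9, -1.0, 4.9]
gripper_width: -0.001
grasp_force: 5.1
```

servo_tool([
  [[1,0,0,0,0,0,0],[1,0,0,0,0,0,0],[0,0,0,0,0,0,0]],
])

```text
time: 11.4
tool_pos: [0.4463, 0.235, 0.022]
tool_rot: [0.001, 0.997, 0.074, -0.007]
contact_force: [-14.6, -2.9, 7.8]
gripper_width: -0.002
grasp_force: 7.6
```

servo_tool([
  [[-10,0,0,0,0,0,0],[-10,0,-2,0,0,0,0],[0,0,-35,0,0,0,0],[0,0,-35,0,0,0,0],[30,30,0,0,0,0,0],[25,30,0,0,0,0,0],[20,19,0,0,0,0,0],[0,0,0,0,0,0,0]],
])

```text
time: 12.4
tool_pos: [0.5188, 0.1648, 0.0966]
tool_rot: [-0.0, 0.997, 0.073, 0.001]
contact_force: [0.1, 0.4, 0.2]
gripper_width: -0.001
grasp_force: 0.0
```

Run:
```python
from h import *
p=tool()[0]; print(rest(p)); to([*rest(inv=(.006,-.060)),.024],8.56)
```

```text
[ 0.01256788 -0.06861183]
t 12.4 pos [0.5188 0.1648 0.0966] yaw 8.32 tilt [0.0022 0.    ] shift [-6.8 -8.6 72.6] turn -0.24
```

servo_tool([
  [[-6,0,35,0,0,-0.2,0],[0,0,28,0,0,0,0],[0,0,9,0,0,0,0],[0,-8,0,0,0,0,0],[0,-6,0,0,0,0,0],[0,-6,0,0,0,0,0],[0,-5,0,0,0,0,0],[0,-3,0,0,0,0,0],[0,-2,0,0,0,0,0],[0,0,0,0,0,0,0]],
])

```text
time: 13.65
tool_pos: [0.5077, 0.1924, 0.0243]
tool_rot: [0.003, 0.997, 0.076, 0.0]
contact_force: [0.1, -10.5, 3.9]
gripper_width: -0.0
grasp_force: 5.0
```

Run:
```python
from h import *
p=tool()[0]; print(rest(p))
```

```text
[ 0.00564158 -0.03972122]
```

servo_tool([
  [[0,6,0,0,0,0,0],[0,8,0,0,0,0,0],[0,0,-50,0,0,0,0],[0,0,-60,0,0,0,60],[0,0,-60,0,0,0,60],[0,0,-60,0,0,2.5,60],[12,36,0,0,0,0,60],[12,36,0,0,0,0,60],[12,36,0,0,0,0,60],[8,0,0,0,0,0,60],[0,0,0,0,0,0,60]],
])

```text
time: 15.02
tool_pos: [0.5644, 0.0782, 0.2535]
tool_rot: [-0.0, 0.999, 0.054, -0.0]
contact_force: [-0.2, 0.3, 0.1]
gripper_width: 0.7
grasp_force: 0.0
```

Run:
```python
from h import *
to([.5736,.0659,.137],6.05)
grab("top","pics/top2.png"); i=cv2.imread("pics/top2.png")
s=grab("side","pics/side2.png")["image"]
o=np.zeros((600,800,3),np.uint8)
a=cv2.resize(i[180:240,160:220],(400,400),interpolation=cv2.INTER_CUBIC)
b=cv2.resize(i[110:190,210:310],(400,320),interpolation=cv2.INTER_CUBIC)
c=cv2.resize(s[130:200,190:290],(400,280),interpolation=cv2.INTER_CUBIC)
o[:400,:400]=a; o[:320,400:]=b; o[320:,400:]=c
o[400:,:266]=cv2.resize(s[220:295,180:280],(266,200))
cv2.imwrite("pics/crop2.png",o)
```

```text
t 15.025 pos [0.5644 0.0782 0.2535] yaw 6.15 tilt [-0.0007 -0.0007] shift [  7.9  13.3 116.4] turn 0.1
```

View pics/crop2.png

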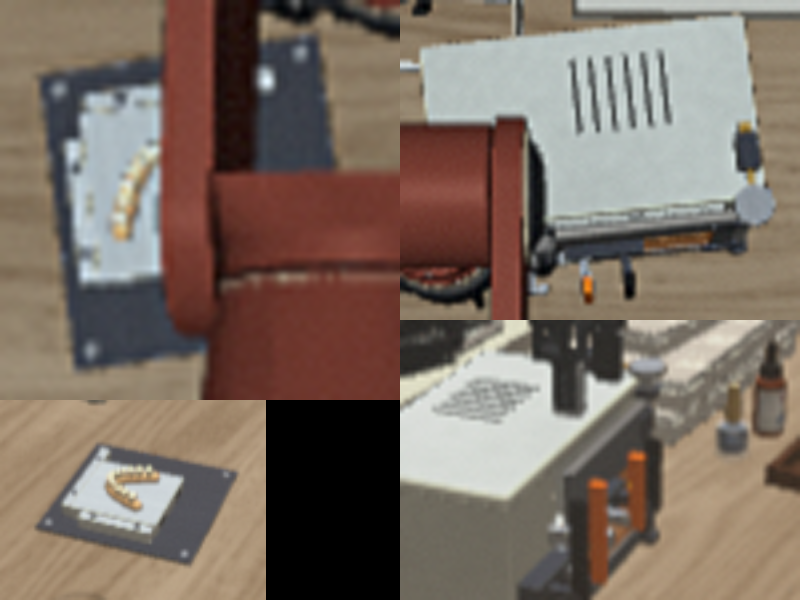

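The carrier is flat against both bars. In the side view the side catch's orange paddle top is at (598,482) and the door's at (636,453). I'll check these against the predictions.

Run:
```python
from h import *
th=np.radians(6.05);c,s=np.cos(th),np.sin(th);Rk=np.array([[c,-s],[s,c]]);tk=np.array([.7024,-.0109])
for n,p in dict(sb=(-.12,.102),so=(-.12,.068),do=(-.12,.017),db=(-.12,-.017)).items():
    w=np.r_[tk+Rk@p,.165]; u=proj("side",w); v=proj("top",w)
    print(n,w.round(4),"side crop",((u-[190,130])*4+[400,320]).round(0),"top crop",((v-[210,110])*4+[400,0]).round(0))
for q in((598,482),(636,453)):
    w=ray("side",(q[0]-400)/4+190,(q[1]-320)/4+130,.165)[:2]; print(w,Rk.T@(w-tk))
```

```text
sb [0.5723 0.0779 0.165 ] side crop [581. 495.] top crop [476. 285.]
so [0.5759 0.0441 0.165 ] side crop [600. 476.] top crop [519. 281.]
do [ 0.5813 -0.0066  0.165 ] side crop [627. 450.] top crop [585. 274.]
db [ 0.5849 -0.0405  0.165 ] side crop [644. 433.] top crop [628. 270.]
[0.57249218 0.05337127] [-0.12241032  0.0776051 ]
[ 0.57234337 -0.00453863] [-0.12866179  0.02003342]
```

servo_tool([
  [[8,13,0,0,0,0,70],[0,0,30,0,0,0,70],[0,0,30,0,0,0,70],[0,0,25,0,0,0,70],[0,0,15,0,0,0,70],[0,0,15,0,0,0,70],[0,0,0,0,0,0,70]],
])

```text
time: 16.0
tool_pos: [0.5732, 0.0659, 0.1377]
tool_rot: [-0.0, 0.999, 0.054, -0.001]
contact_force: [-0.0, -0.1, -0.4]
gripper_width: 0.818
grasp_force: 0.0
```

Run:
```python
from h import *
to([.5736,.0659,.137],6.05)
i=grab("top","pics/top3.png")["image"]; s=grab("side","pics/side3.png")["image"]
o=np.zeros((600,800,3),np.uint8)
o[:300,:400]=cv2.resize(i[130:190,215:295],(400,300),interpolation=cv2.INTER_CUBIC)
o[:,400:]=cv2.resize(s[120:210,205:265],(400,600),interpolation=cv2.INTER_CUBIC)
cv2.imwrite("pics/crop3.png",o)
```

```text
t 16.0 pos [0.5732 0.0659 0.1377] yaw 6.17 tilt [-0.0019 -0.0002] shift [0.4 0.  0.7] turn 0.12
```

View pics/crop3.png

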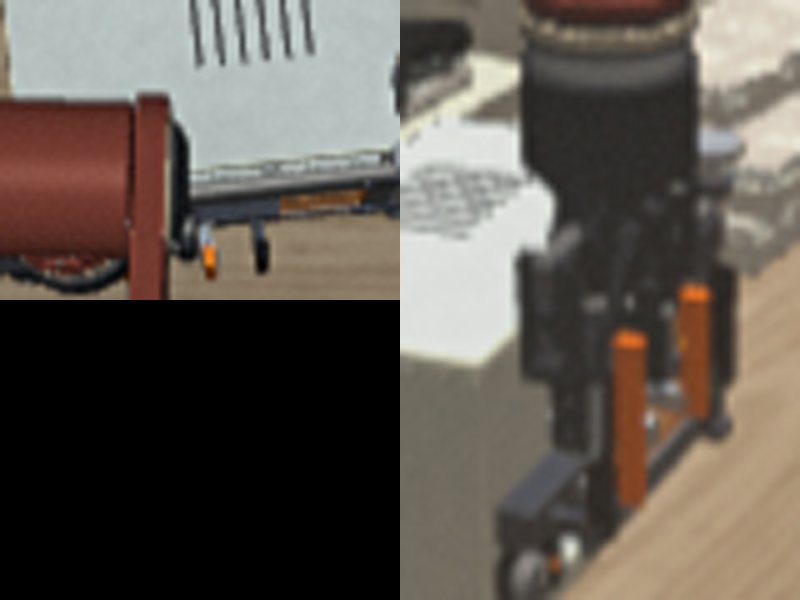

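servo_tool([
  [[0,0,0,0,0,0,50],[0,0,0,0,0,0,42],[0,0,0,0,0,0,38],[0,0,0,0,0,0,38]],
])

```text
time: 16.6
tool_pos: [0.5743, 0.0667, 0.1403]
tool_rot: [-0.001, 0.999, 0.054, 0.001]
contact_force: [-1.7, 4.4, 6.1]
gripper_width: 0.445
grasp_force: 6.5
```

servo_tool([
  [[0,0,0,0,0,0,34],[0,0,0,0,0,0,31],[0,0,0,0,0,0,30],[0,0,0,0,0,0,30]],
])

```text
time: 17.1
tool_pos: [0.574, 0.0703, 0.141]
tool_rot: [-0.004, 0.998, 0.055, 0.001]
contact_force: [-4.8, 16.3, 9.1]
gripper_width: 0.362
grasp_force: 32.7
```

Squeezed home (about 31 mm). The contact force shows the true grip about 4 mm further left. I'll release, lift and check that the door is ajar.

servo_tool([
  [[0,-4,0,0,0,0,45],[0,0,0,0,0,0,60],[0,0,0,0,0,0,64],[0,0,-30,0,0,0,64],[0,0,-40,0,0,0,64],[0,-30,-30,0,0,0,64],[-40,0,0,0,0,0,64],[-20,0,0,0,0,0,64],[0,0,0,0,0,0,64]],
])

```text
time: 18.23
tool_pos: [0.5096, 0.0933, 0.2387]
tool_rot: [-0.0, 0.999, 0.054, 0.0]
contact_force: [-0.1, -0.0, -0.5]
gripper_width: 0.749
grasp_force: 0.0
```

Run:
```python
from h import *
i=grab("top","pics/top4.png")["image"]; s=grab("side","pics/side4.png")["image"]
to([0,0,0])
o=np.zeros((600,800,3),np.uint8)
o[:400,:400]=cv2.resize(i[120:190,230:300],(400,400),interpolation=cv2.INTER_CUBIC)
o[:,400:]=cv2.resize(s[120:210,205:265],(400,600),interpolation=cv2.INTER_CUBIC)
cv2.imwrite("pics/crop4.png",o)
```

```text
t 18.325 pos [0.5107 0.0932 0.2388] yaw 6.14 tilt [ 0.0004 -0.0002] shift [-517.8   38.1  238.6] turn None
```

View pics/crop4.png

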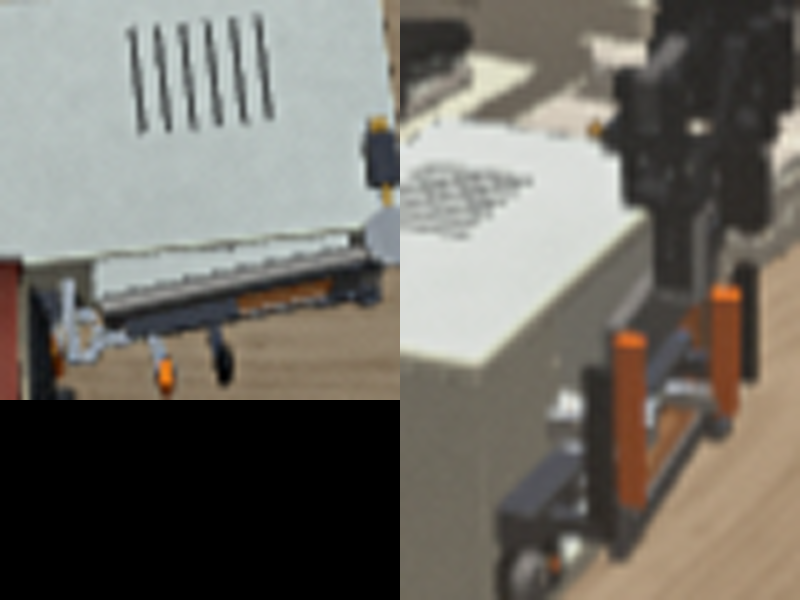

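The door is ajar: a gap shows at its left edge, and the door's orange paddle moved to (727,292) in the side crop. Now I'll check the predicted grip.

Run:
```python
from h import *
for n,p in dict(do=(.5684,-.0112,.165),db=(.5684+.034*np.sin(.2056),-.0112-.034*np.cos(.2056),.165),so=(.5736-.12*0+.0023,.0699-.0219,.165)).items():
    u=proj("side",p);v=proj("top",p); print(n,"side crop",((u-[205,120])*6.667+[400,0]).round(),"top crop",((v-[230,120])*5.714).round())
to([.5729,-.0327,.140],11.8)
```

```text
do side crop [708. 285.] top crop [158. 358.]
db side crop [728. 256.] top crop [219. 345.]
so side crop [629. 330.] top crop [ 49. 344.]
t 18.325 pos [0.5107 0.0932 0.2388] yaw 6.14 tilt [ 0.0004 -0.0002] shift [ 48.3 131.9  98.8] turn -5.66
```

Door grip corrected: hinge at about cab (−80, −117) mm, so the ajar grip is at about (0.568, −0.034). Moving above and down.

servo_tool([
  [[0,0,0,0,0,-5.7,66],[7,34,0,0,0,0,66],[7,34,0,0,0,0,66],[8,34,0,0,0,0,66],[8,34.4,0,0,0,0,66],[0,0,25,0,0,0,66],[0,0,25,0,0,0,66],[0,0,20,0,0,0,66],[0,0,15,0,0,0,66],[0,0,14,0,0,0,66],[0,0,0,0,0,0,66]],
])

```text
time: 19.7
tool_pos: [0.5672, -0.0338, 0.1385]
tool_rot: [-0.0, 0.995, 0.103, -0.001]
contact_force: [-0.2, -0.3, -0.1]
gripper_width: 0.775
grasp_force: 0.0
```

Run:
```python
from h import *
to([.5681,-.0342,.140],11.8)
i=grab("top","pics/top5.png")["image"]; s=grab("side","pics/side5.png")["image"]
o=np.zeros((600,800,3),np.uint8)
o[:400,:400]=cv2.resize(i[120:190,230:300],(400,400),interpolation=cv2.INTER_CUBIC)
o[:,400:]=cv2.resize(s[120:210,215:275],(400,600),interpolation=cv2.INTER_CUBIC)
cv2.imwrite("pics/crop5.png",o)
```

```text
t 19.7 pos [ 0.5672 -0.0338  0.1385] yaw 11.87 tilt [-0.002  -0.0009] shift [ 0.8  0.6 -1.5] turn 0.07
```

View pics/crop5.png

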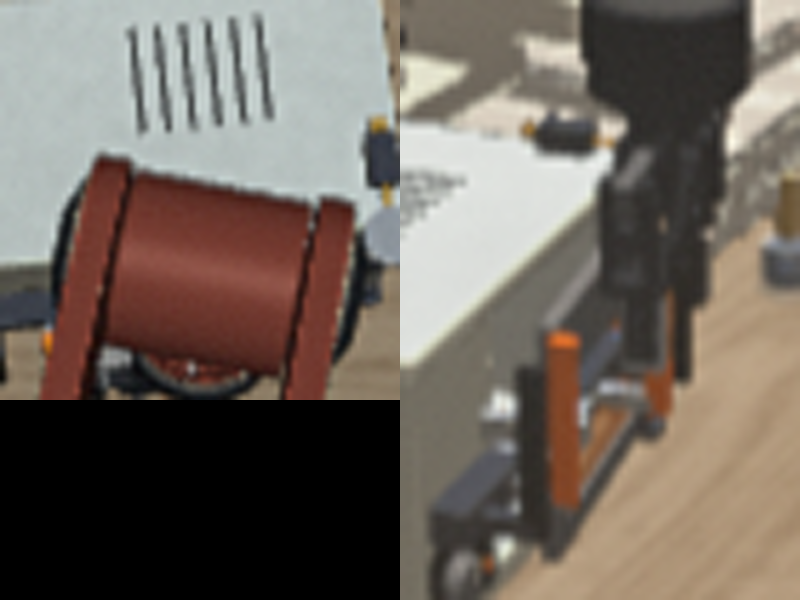

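The left finger stands in front of the door's orange paddle (660,340) and both fingers straddle the catch. Closing now.

servo_tool([
  [[0,0,0,0,0,0,52],[0,0,0,0,0,0,44],[0,0,0,0,0,0,39],[0,0,0,0,0,0,39]],
])

```text
time: 20.3
tool_pos: [0.5682, -0.0332, 0.1406]
tool_rot: [-0.001, 0.995, 0.103, 0.001]
contact_force: [-1.4, 4.9, 3.8]
gripper_width: 0.458
grasp_force: 2.6
```

servo_tool([
  [[0,0,0,0,0,0,35],[0,0,0,0,0,0,32],[0,0,0,0,0,0,30],[0,0,0,0,0,0,30]],
])

```text
time: 20.8
tool_pos: [0.5697, -0.0358, 0.1415]
tool_rot: [0.002, 0.995, 0.103, 0.002]
contact_force: [4.4, -6.5, 4.1]
gripper_width: 0.361
grasp_force: 42.6
```

Run:
```python
from h import *
p,R,s=tool(); to([.5681,-.0342,.140],11.8); print("F tool",(R.T@s["contact_force"]).round(1),"M",(R.T@s["ft_torque"]).round(2))
th=np.radians(6.05);c,sn=np.cos(th),np.sin(th);Rk=np.array([[c,-sn],[sn,c]]);tk=np.array([.7024,-.0109])
g=R[:2,:2]@[.045,.113*-1]; 
h=p[:2]+R[:2,:2]@np.array([.045,.113]); print("hinge est", h, Rk.T@(h-tk))
for d in(4,7,8):
    a=np.radians(d); q=np.array([-.045,.113]); Q=np.array([[np.cos(a),-np.sin(a)],[np.sin(a),np.cos(a)]])@q-q; print(d,(Q*[1,-1]*1000).round(2))
```

```text
t 20.8 pos [ 0.5697 -0.0358  0.1415] yaw 11.8 tilt [0.0044 0.0037] shift [-1.2 -1.9  1.5] turn 0.0
F tool [ 3.   7.3 -4. ] M [ 0.14  0.35 -0.08]
hinge est [ 0.63684319 -0.1371996 ] [-0.07850319 -0.1186867 ]
4 [-7.77  3.41]
7 [-13.44   6.33]
8 [-15.29   7.36]
```

Squeezed home; the hinge estimate from the hand, cab (−78.5, −118.7) mm, matches. Swinging about the hinge.

servo_tool([
  [[1,2,0,0,0,0,28],[-7.8,3.4,0,0,0,-4,28],[-7.8,3.4,0,0,0,-4,28],[-9.7,4.35,0,0,0,-5,28],[-9.7,4.35,0,0,0,-5,28],[0,0,0,0,0,0,28]],
])

```text
time: 21.55
tool_pos: [0.5412, -0.061, 0.1416]
tool_rot: [-0.001, 0.966, 0.257, 0.001]
contact_force: [-1.6, 3.5, 10.4]
gripper_width: 0.352
grasp_force: 60.3
```

```bash
cat >> h.py <<'E'
def hinge():
    p,R,s=tool(); h=p[:2]+R[:2,:2]@np.array([.045,.113]); v=p[:2]-[.6368,-.1372]
    print("t",s["time"],"hinge est",h.round(4),"yaw",np.degrees(np.arctan2(R[1,0],R[0,0])).round(1),"polar phi",(np.arctan2(v[1],v[0])-np.arctan2(.113,-.045)-np.radians(6.05)).round(3)%6.283,"r",np.linalg.norm(v).round(4),"F tool",(R.T@s["contact_force"]).round(1),"M",(R.T@s["ft_torque"]).round(2),"w",s["gripper_width"]*85.4,"z",p[2],"q6",s["joint_pos"].round(2))
E
python3 -c "from h import *; hinge()"
```

```text
t 21.55 hinge est [ 0.6364 -0.1367] yaw 29.8 polar phi 0.414 r 0.1223 F tool [  0.3  -3.9 -10.4] M [ 1.63  0.03 -0.07] w 30.0894919554752 z 0.14160994961191867 q6 [-0.25 -0.05  1.9   0.    1.3   0.8 ]
```

servo_tool([
  [[-9.7,4.35,-2,0,0,-5,28],[-9.7,4.35,0,0,0,-5,28],[-9.7,4.35,0,0,0,-5,28],[-9.7,4.35,0,0,0,-5,28],[-9.7,4.35,0,0,0,-5,28],[-9.7,4.35,0,0,0,-5,28],[0,0,0,0,0,0,28]],
])

```text
time: 22.42
tool_pos: [0.5149, -0.1186, 0.1417]
tool_rot: [-0.002, 0.867, 0.499, -0.001]
contact_force: [-2.3, 5.0, 5.8]
gripper_width: 0.353
grasp_force: 60.2
```

```bash
python3 -c "from h import *; hinge()"
```

```text
t 22.425 hinge est [ 0.6352 -0.1364] yaw 59.9 polar phi 0.935 r 0.1233 F tool [ 3.2 -4.5 -5.8] M [ 1.4   0.56 -0.46] w 30.16324522246 z 0.1416662894978179 q6 [-0.37 -0.09  1.93  0.    1.3   0.16]
```

servo_tool([
  [[-9.7,4.35,0,0,0,-5,28],[-9.7,4.35,0,0,0,-5,28],[-9.7,4.35,0,0,0,-5,28],[-9.7,4.35,0,0,0,-5,28],[-9.7,4.35,0,0,0,-5,28],[-9.7,4.35,0,0,0,-5,28],[-7.8,3.4,0,0,0,-4,28],[0,0,0,0,0,0,28],[0,0,0,0,0,0,28]],
])

```text
time: 23.55
tool_pos: [0.5248, -0.1889, 0.1417]
tool_rot: [-0.003, 0.682, 0.731, -0.001]
contact_force: [-6.1, 5.3, 7.4]
gripper_width: 0.352
grasp_force: 60.0
```

Run:
```python
from h import *
hinge()
i=grab("top","pics/top6.png")["image"]; s=grab("side","pics/side6.png")["image"]
o=np.zeros((600,800,3),np.uint8)
o[:300,:]=cv2.resize(i[110:260,130:530],(800,300),interpolation=cv2.INTER_CUBIC)
o[300:,:400]=cv2.resize(s[110:260,180:380],(400,300),interpolation=cv2.INTER_CUBIC)
o[300:,400:]=cv2.resize(s[200:300,130:290],(400,300),interpolation=cv2.INTER_CUBIC)
cv2.imwrite("pics/crop6.png",o)
```

```text
t 23.55 hinge est [ 0.6344 -0.1362] yaw 93.9 polar phi 1.5180000000000007 r 0.1234 F tool [ 5.7 -5.7 -7.4] M [ 1.44  0.85 -0.67] w 30.024248904230078 z 0.14171763368832216 q6 [-0.48 -0.02  1.86 -0.    1.3  -0.55]
```

View pics/crop6.png

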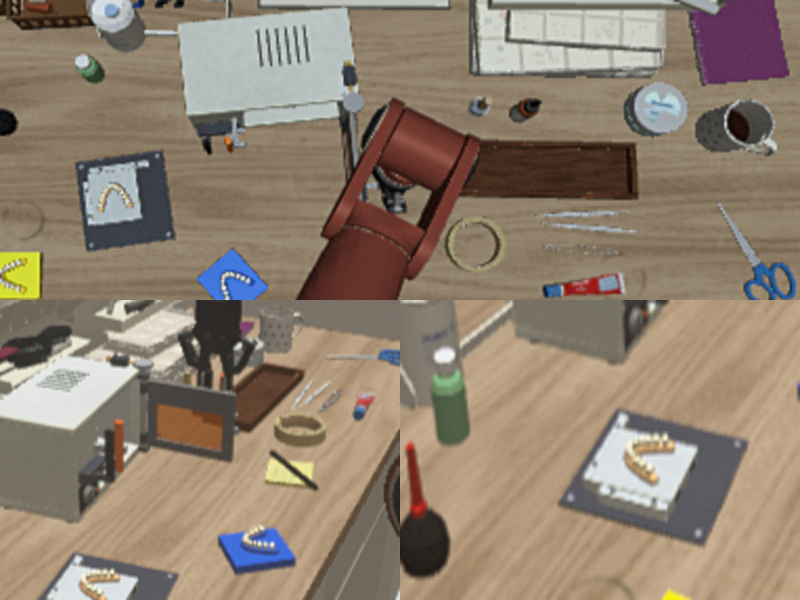

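The door stands wide open at about 1.52 rad with the fingers holding its catch. The carrier is still home at its stops, and the tape, bottles and blower are where they were. Handing in.

```bash
python3 -c "from plant import manip; print(manip.job_done())"
```

```text
the job is handed in; nothing more can be done
None
```

The job is handed in: the carrier is home against both stop bars, and the fingers are holding the cabinet door open at about 1.52 rad (87°), with the other things left where they stood.

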